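# Move the lanterns up one place, off the charging pin

## Task

Move the two lanterns up one place along the shelf: slide the rested lantern from the middle painted ring into the empty end ring, then slide the charged lantern sideways off its charging pin and on into the middle ring. Keep both flat on the zinc all the way, never lifting or tipping them and without straining the pin, and leave each wholly inside its ring with its grip still facing the front of the shelf. Do not disturb the small loose things on the shelf.

Things in the scene. Friction and masses are not known exactly. Their poses are not given: they have to be found in the camera images.
- rack: Zinc-topped shelf, fixed, 320 mm deep (x), 780 mm long (y), with a black magnetic strip (36 mm high) along its back edge that grips two lamp clips and a tally check. Origin: centre of its underside, on the bench; zinc surface 20 mm above it. -x is its front, y runs along it; the lanterns and rings stand along its middle line, x = 0.
- tier_front (a point): Middle of the front rod of the open wire tier that hangs over the lanterns, 74 mm before the shelf's middle line; axes as the shelf's. Rod 8 mm thick, underside 178 mm above the zinc. From it the tier reaches 220 mm back (rods 31 mm apart) and 369 mm to either side, on 16 mm posts at its corners. A grey unit stands on its -y end. In front of the rod nothing is overhead.
- charger: Grey charger housing fixed on the zinc near the shelf's -y end, with one brass charging pin out of its side. Origin: on the zinc under the pin's root; axes as the shelf's. The pin runs from there along +y, 35 mm above the zinc, 62 mm behind the shelf's middle line, 8 mm thick, 75 mm long. The housing, 100 mm high, lies at y -55 to 0, x -19 to +43 mm.
- pin_tip (a point): Free end of the charging pin, on its axis; axes as the shelf's.
- place_mid: Middle place. A dark ring painted flat on the zinc, inside radius 55 mm, outside 59 mm. Origin: its centre on the zinc; axes as the shelf's. 160 to 175 mm from the pin's root along the shelf.
- place_end: End place, empty at the start. A dark ring painted flat on the zinc, inside radius 55 mm, outside 59 mm. Origin: its centre on the zinc; axes as the shelf's. 135 to 185 mm beyond the middle place, along +y. (A third such ring lies round the lantern on the pin.)
- lantern_charged: Round LED area lantern, grey plastic and steel: 86 mm diameter, 133 mm tall, 0.45 to 0.75 kg. Origin: centre of its underside; z up, -x towards its grip. Widest (86 mm) at the battery case, 0 to 58 mm high, and at the cap, above 108; lens between, 68 mm. Friction on the zinc about 0.6. This one stands on the pin at the start.
- lantern_charged_grip (a point): Middle of its grip, 68 mm above the base, 69 mm in front (-x) of the lantern's centre line; axes as the lantern's. The grip is an upright black bar 14 mm deep (x) by 18 mm wide (y), free from 38 to 106 mm high between the two arms that carry it; 19 mm of open space lies between bar and case.
- lantern_charged_barrel (a point): Centre of the brass charging barrel on its back, a tube open at both ends: axis along the lantern's y, 62 mm behind (+x) its centre line, 35 mm high, 40 mm long, bore 14 mm, outside 25 mm. At the start the pin goes right through it with 3 mm of play all round: the lantern is free only along +y, and comes off the tip after 63 to 71 mm.
- lantern_rested: Round LED area lantern, grey plastic and steel: 86 mm diameter, 133 mm tall, 0.45 to 0.75 kg. Origin: centre of its underside; z up, -x towards its grip. Widest (86 mm) at the battery case, 0 to 58 mm high, and at the cap, above 108; lens between, 68 mm. Friction on the zinc about 0.6. This one, identical, stands in the middle place at the start.
- lantern_rested_grip (a point): Middle of its grip, 68 mm above the base, 69 mm in front (-x) of the lantern's centre line; axes as the lantern's. The grip is an upright black bar 14 mm deep (x) by 18 mm wide (y), free from 38 to 106 mm high between the two arms that carry it; 19 mm of open space lies between bar and case.
- fuse_holder: Bystander: loose cream ceramic fuse holder, 26 x 76 x 34 mm, on the front strip of the zinc, before the lanterns. Origin: centre of its underside.
- headpiece: Bystander: loose orange cap-lamp headpiece, 68 mm diameter, 48 mm tall, standing on its lens at the +y end of the shelf. Origin: centre of its underside.
- grease_tin: Bystander: loose flat round tin, 52 mm diameter, 25 mm tall, at the -y end of the shelf. Origin: centre of its underside.

How it is judged:
By the outcome, as a careful person would: the job done as asked, in the order asked, and still so for the second after the job is handed in, with the robot touching nothing.
It also fails if it takes over 43 s, if anything falls off the work surface, if the arm or the gripper's body presses on something with over 40 N, if the wrist force passes 120 N, or if a joint passes its speed limit or range.

## Robot

A 6-joint arm with a two-finger parallel gripper is mounted at the origin on the work surface. World frame = base frame: x ahead of the robot, y to its left, z up, the work surface at z = 0. Lengths are in m, angles in rad, forces in N, time in s.
With the tool pointing down it reaches from about 0.25 to 0.8 m from the base axis. Payload 8.5 kg.
Tool frame: the origin (TCP) lies at the very end of the fingers, on their centre line; the grasp point (between the pads) lies 19 mm behind it; z points along the fingers, y is the line along which they close (so a half turn about z gives the same grasp; the last joint's range is limited). The gripper opens to 85 mm and grips with 20 to 120 N. Pads are 22 mm wide; open, the fingers measure 114 mm over their backs; the gripper's body (76 mm by 85 mm) begins 54 mm behind the grasp point. The pads swing forward as they close: fully open they stand 13 mm farther back than shut.
Start: joints at [0, 0.238, -0.013, 1.319, 0, 1.571], TCP at [0.525, -0, 0.231] pointing down, gripper open.
Joint ranges: [-2.66, 2.66], [-1.03, 1.9], [-1.14, 1.46], [-1.82, 2.27], [-1.45, 1.34], [-3.14, 3.14]. Speed limits (rad/s): [2.22, 2.22, 2.79, 3.14, 3.14, 3.14].

## Interface

Orientations are given as a unit quaternion [x, y, z, w].
In Python, from rig import robot gives the robot as it stands.
- The arm moves only by the tool step_arm, never from a script. Its argument "moves" is a list of rows, each an object of numbers: "x", "y", "z": the shift along the tool's x, y, z in mm; "wx", "wy", "wz": the turn, a rotation vector about the tool's x, y, z in rad. In form: [{"x": .., "y": .., "z": .., "wx": .., "wy": .., "wz": ..}, ...]. A call has 1 to 20 rows; each row is the pose to reach, as a shift and turn from the pose commanded when the call began, along the tool's axes at that moment; what a row does not reach only later rows make up. A row lasts 1/8 s, in which the tool goes at most 62.5 mm and 10.7 degrees, less where a joint would pass 70% of its speed; a pose out of reach is approached as far as the arm can. A call with a gripper value outside its range is refused whole. "jaw" is the opening, from -1 (shut) to 1 (fully open), set as the call begins (left out, the last holds). The fingers move at their own pace and stop on an object; the grip force is fixed at half the most. Time passes only in rows, so rows that repeat a pose let the fingers close. It gives the time, the measured TCP pose, the force, the opening and the grip force at its end, in the units of the state.
- robot.get_obs(): the state, without advancing time (a new reading comes with each control period).
- robot.grab_frame(name): name is "scene" or "side" or "wrist"; returns a dict with "color" (400x640x3 uint8, red, green, blue), "mtx" (3x3 intrinsics, pixels), "world_to_cam" (4x4, takes a point from world to camera coordinates). Camera axes: x right, y down, z forward; pixel columns grow to the right and rows downward; lengths in m; the calibration is good to about 2 mm. The wrist camera is an equidistant fisheye: a pixel r from the principal point sees the ray r / f radians off the axis. A picture is of the moment at which its call begins. There is no depth.
- robot.finish_job(): hands the job in; it is judged then, once.
The state is a dict: "t": time; "joints": joint angles; "qvel": joint speeds; "effort": joint torques, N m; "tcp_pos": TCP position; "ee_rot": TCP orientation; "force": force on the tool from outside, world axes, zero at the start; "ft_torque": the same for the moment, N m; "width": finger opening in m; "gripper_force": force on a finger pad.
Only numpy, scipy, OpenCV 4.12 (cv2) and the standard library are available. Lean on these libraries where they do the work, as an engineer would, in place of code of your own. Each camera call takes 0.05 s, during which the arm holds its last target. There are 200 camera calls.

## Working session

There is one attempt and no reset: what is moved stays moved. The work goes in short steps, Python scripts to look and compute and a tool call to move; the robot and the scene stay as the last step left them, time stands still between calls to the robot, and variables do not carry over. Pictures are saved under pics/ and viewed, at most 11 in all, crops included, and the job is handed in when it is done.

Besides the shell and the picture viewer there is one more tool, called after ">>>" as a command line: name --argument value ..., lists and objects as JSON in quotes. step_arm: Moves the arm, as the interface text tells. Its arguments: {"type":"object","properties":{"moves":{"type":"array"},"jaw":{"type":"number"}},"required":["moves"]}

```bash
ls; mkdir -p pics; cat > h.py <<'E'
import numpy as np, cv2
from rig import robot
def grab(n,save=None):
    f=robot.grab_frame(n)
    if save: cv2.imwrite('pics/'+save,f['color'][:,:,::-1])
    return f
def proj(f,p):
    p=np.asarray(p,float); c=f['world_to_cam']@np.append(p,1); q=f['mtx']@c[:3]; return q[:2]/q[2]
def ray(f,u,v):
    W=f['world_to_cam']; d=np.linalg.inv(f['mtx'])@[u,v,1.]; R=W[:3,:3]; o=-R.T@W[:3,3]; return o,R.T@d
def onz(f,u,v,z):
    o,d=ray(f,u,v); return o+d*(z-o[2])/d[2]
E
python3 - <<'E'
from h import *
a=grab('scene');b=grab('side')
cv2.imwrite('pics/a1.png',a['color'][:,:,::-1]);cv2.imwrite('pics/b1.png',b['color'][:,:,::-1])
for f in(a,b):
    W=f['world_to_cam'];print(-W[:3,:3].T@W[:3,3],W[2,:3],f['mtx'][0,0])
o=robot.get_obs();print(o['t'],o['tcp_pos'],o['ee_rot'],o['width'])
E
```

```text
pics
[0.3035668  0.03017654 1.16937688] [ 0.31164097 -0.01698935 -0.95004803] 500.25023250116544
[0.24209851 0.29984414 1.25128717] [ 0.3095159  -0.24097784 -0.91985302] 470.05069548869045
0.1 [ 5.24605771e-01 -1.97556022e-05  2.30711966e-01] [ 7.07122011e-01  7.07091227e-01 -4.81649607e-04 -4.75543566e-04] 0.08552259765644885
```

View pics/a1.png

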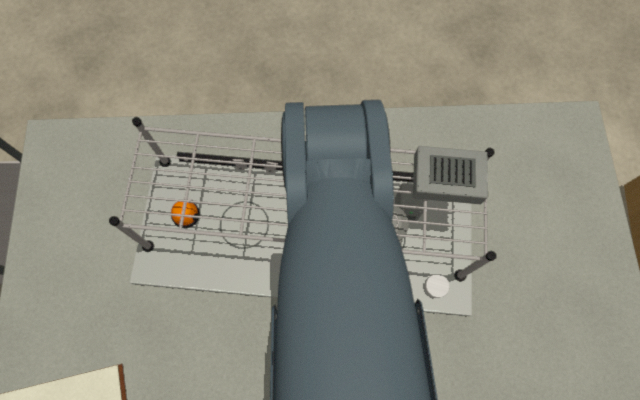

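View pics/b1.png

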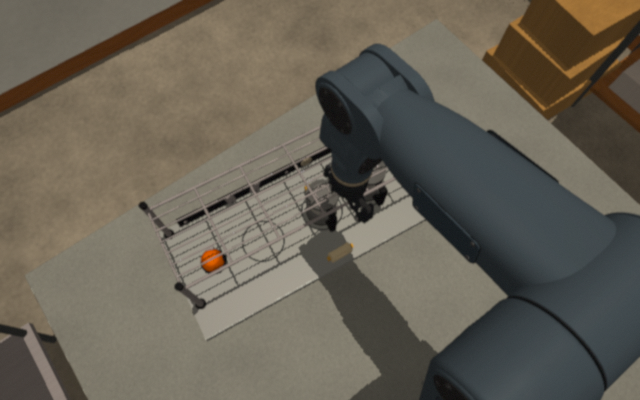

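The arm hides the middle. Visible in scene: the end ring at about (245,225), headpiece (184,213), tin (437,286) and the shelf's front edge from (132,284) to (470,314). In side: the rested lantern at about (322,203) and the fuse holder at (340,252).

```bash
python3 - <<'E'
from h import *
a=grab('scene');b=grab('side')
A=onz(a,132,284,.02);B=onz(a,470,314,.02);print('front corners',A,B,np.linalg.norm(A-B))
print('side corner',onz(b,208,338,.02))
d=(A-B)/np.linalg.norm(A-B);print('yaw',np.arctan2(d[1],d[0])-np.pi/2)
print('ring end',onz(a,245,225,.02),onz(b,263,241,.02))
print('lant rest cap top approx',onz(b,322,203,.153)); print('fuse',onz(b,340,252,.05)); print('tin',onz(a,437,286,.045))
print('front posts top z~.21',onz(a,114,221,.21),onz(a,491,256,.21))
print(robot.get_obs()['joints'])
E
```

```text
front corners [0.50553333 0.43752943 0.02      ] [ 0.40718265 -0.3293244   0.02      ] 0.7731349526026856
side corner [0.51170423 0.43751882 0.02      ]
yaw -0.12755585057810914
ring end [0.63614897 0.17904729 0.02      ] [0.6396445  0.18335443 0.02      ]
lant rest cap top approx [0.59038925 0.02060553 0.153     ]
fuse [0.48305635 0.04051226 0.05      ]
tin [ 0.46943661 -0.25573702  0.045     ]
front posts top z~.21 [0.5996771  0.41522688 0.21      ] [ 0.49930396 -0.32626979  0.21      ]
[-1.92313519e-05  2.38602119e-01 -1.39746273e-02  1.31921838e+00
  1.31996212e-06  1.57081421e+00]
```

```bash
cat >> h.py <<'E'
from scipy.spatial.transform import Rotation as Ro
def Rt(yaw,p):
    c,s=np.cos(p),np.sin(p)
    return Ro.from_euler('z',yaw)*Ro.from_matrix(np.array([[-s,0,c],[0,1,0],[-c,0,-s]]))
def rel(P,R):
    o=robot.get_obs(); R0=Ro.from_quat(o['ee_rot']); 
    d=R0.inv().apply(np.asarray(P)-o['tcp_pos'])*1000; w=(R0.inv()*R).as_rotvec()
    print('move mm',d.round(1),'rot',w.round(4))
E
python3 - <<'E'
from h import *
rel([.40,.03,.19],Rt(-.128,np.pi/4))
E
```

```text
move mm [  30.  -124.7   41. ] rot [-0.5652 -0.6424 -1.3623]
```

>>> step_arm --moves '[{"y": -60},{"x": 10,"y": -110,"z": 0},{"x": 30,"y": -125,"z": 41,"wx": -0.565,"wy": -0.642,"wz": -1.362},{"x": 30,"y": -125,"z": 41,"wx": -0.565,"wy": -0.642,"wz": -1.362},{"x": 30,"y": -125,"z": 41,"wx": -0.565,"wy": -0.642,"wz": -1.362},{"x": 30,"y": -125,"z": 41,"wx": -0.565,"wy": -0.642,"wz": -1.362},{"x": 30,"y": -125,"z": 41,"wx": -0.565,"wy": -0.642,"wz": -1.362},{"x": 30,"y": -125,"z": 41,"wx": -0.565,"wy": -0.642,"wz": -1.362},{"x": 30,"y": -125,"z": 41,"wx": -0.565,"wy": -0.642,"wz": -1.362},{"x": 30,"y": -125,"z": 41,"wx": -0.565,"wy": -0.642,"wz": -1.362},{"x": 30,"y": -125,"z": 41,"wx": -0.565,"wy": -0.642,"wz": -1.362},{"x": 30,"y": -125,"z": 41,"wx": -0.565,"wy": -0.642,"wz": -1.362}]' --jaw 0.2

```text
validation failed for argument at $.mo...
```

```bash
python3 - <<'E'
from h import *
o=robot.get_obs();print(o['t'],o['tcp_pos'],o['ee_rot'],o['width'],o['joints'],Rt(-.128,np.pi/4).as_quat())
a=grab('scene');b=grab('side');w=grab('wrist','w2.png')
m=np.hstack([a['color'][80:350,80:520],b['color'][80:350,120:480]])[:,:,::-1]
cv2.imwrite('pics/ab2.png',m)
print(w['mtx']);np.save('w2.npy',w['world_to_cam'])
E
```

```text
0.2 [ 5.24715119e-01 -9.68601673e-06  2.30880234e-01] [ 7.07119816e-01  7.07093570e-01 -3.52661612e-04 -3.53595442e-04] 0.0851381689105478 [-1.92313519e-05  2.38602119e-01 -1.39746273e-02  1.31921838e+00
  1.31996212e-06  1.57081421e+00] [ 0.05908793  0.92198807 -0.02447502  0.38189996]
[[309.70691629   0.         315.26578445]
 [  0.         309.70691629 195.77081412]
 [  0.           0.           1.        ]]
```

View pics/ab2.png

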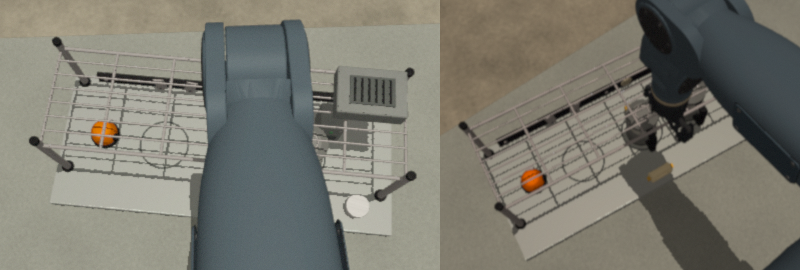

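View pics/w2.png

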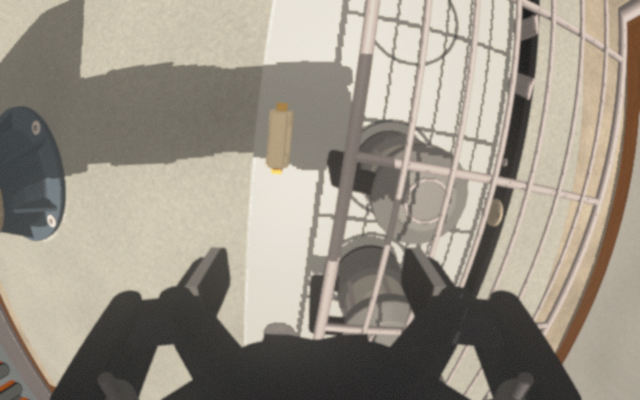

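The move was refused because my rows were incomplete, so the pictures are from the start pose. The wrist view shows both lanterns under the tier: the rested cap at about (428,200) with its grip at (340,170), and the charged one below it with its grip at (315,300). I'll resend with every key filled in.

>>> step_arm --moves '[{"x": 0,"y": -60,"z": 0,"wx": 0,"wy": 0,"wz": 0},{"x": 10,"y": -110,"z": 0,"wx": 0,"wy": 0,"wz": 0},{"x": 30,"y": -125,"z": 41,"wx": -0.565,"wy": -0.642,"wz": -1.362},{"x": 30,"y": -125,"z": 41,"wx": -0.565,"wy": -0.642,"wz": -1.362},{"x": 30,"y": -125,"z": 41,"wx": -0.565,"wy": -0.642,"wz": -1.362},{"x": 30,"y": -125,"z": 41,"wx": -0.565,"wy": -0.642,"wz": -1.362},{"x": 30,"y": -125,"z": 41,"wx": -0.565,"wy": -0.642,"wz": -1.362},{"x": 30,"y": -125,"z": 41,"wx": -0.565,"wy": -0.642,"wz": -1.362},{"x": 30,"y": -125,"z": 41,"wx": -0.565,"wy": -0.642,"wz": -1.362},{"x": 30,"y": -125,"z": 41,"wx": -0.565,"wy": -0.642,"wz": -1.362},{"x": 30,"y": -125,"z": 41,"wx": -0.565,"wy": -0.642,"wz": -1.362},{"x": 30,"y": -125,"z": 41,"wx": -0.565,"wy": -0.642,"wz": -1.362}]' --jaw 0.2

```text
t: 1.85
tcp_pos: [0.3988, 0.0293, 0.1896]
ee_rot: [0.06, 0.922, -0.024, 0.382]
force: [0.1, -0.8, 0.6]
width: 0.0512
gripper_force: 0.0
```

```bash
python3 - <<'E'
from h import *
import pickle
o=robot.get_obs();print(o['t'],o['tcp_pos'],o['joints'])
F={n:grab(n) for n in('scene','side','wrist')}
pickle.dump(F,open('F3.pkl','wb'))
m=np.hstack([F['scene']['color'][80:350,80:480],F['side']['color'][80:350,120:520]])[:,:,::-1]
cv2.imwrite('pics/ab3.png',m);cv2.imwrite('pics/w3.png',F['wrist']['color'][:,:,::-1])
E
```

```text
1.85 [0.3988158  0.02934043 0.18964358] [ 0.30215103 -0.43467176 -1.04040282  0.22749964 -0.30000184  0.31544739]
```

View pics/ab3.png

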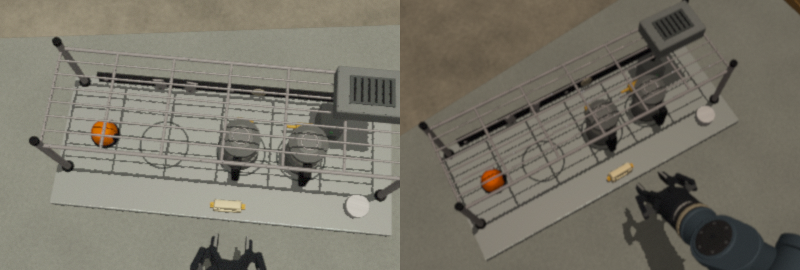

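View pics/w3.png

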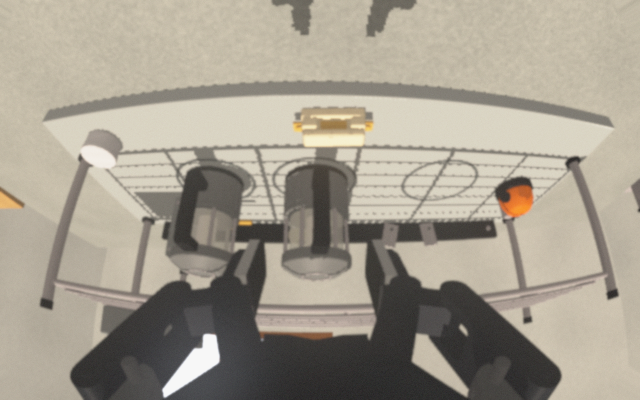

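All three views are now clear. In wrist (world up is image down, +y to the right), the rested grip is at about (321,205) and the charged grip at (190,205). The mid ring is at (315,178), the end ring at (440,180) and the fuse holder at (333,127). In scene, the grips are at about (315,248) and (384,252).

```bash
cat >> h.py <<'E'
def rays(f,uv,fish=False):
    uv=np.asarray(uv,float).reshape(-1,2);M=f['mtx']
    n=np.c_[(uv[:,0]-M[0,2])/M[0,0],(uv[:,1]-M[1,2])/M[1,1]]
    if fish:
        r=np.linalg.norm(n,axis=1)+1e-12; d=np.c_[n*(np.sin(r)/r)[:,None],np.cos(r)]
    else: d=np.c_[n,np.ones(len(n))]
    W=f['world_to_cam'];R=W[:3,:3];return -R.T@W[:3,3],d@R
def plane(f,uv,n,c,fish=False):
    o,d=rays(f,uv,fish); n=np.asarray(n,float); return o+d*((c-o@n)/(d@n))[:,None]
E
cat > m.py <<'E'
from h import *
import pickle
from scipy.optimize import least_squares
F=pickle.load(open('F3.pkl','rb')); Z=[0,0,1]
g={n:cv2.cvtColor(F[n]['color'],cv2.COLOR_RGB2GRAY).astype(float) for n in F}
# front edge of zinc: strongest dark->bright step going into the shelf
def edge(n,cols,lo,hi,sgn):
    pts=[]
    for u in cols:
        col=cv2.GaussianBlur(g[n],(3,3),0)[lo(u):hi(u),u]; d=sgn*np.diff(col); i=int(np.argmax(d)); pts.append((u,lo(u)+i+.5))
    return np.array(pts)
def line(P):
    vx,vy,x,y=cv2.fitLine(P[:,:2].astype(np.float32),cv2.DIST_HUBER,0,.001,.001).ravel(); return np.arctan2(vy,vx)%np.pi-np.pi/2,np.array([x,y])
e1=edge('scene',range(140,270,3),lambda u:int(284+(u-132)*30/338)-7,lambda u:int(284+(u-132)*30/338)+8,-1)
e2=edge('wrist',list(range(80,280,4))+list(range(390,580,4)),lambda u:78,lambda u:120 if 150<u<500 else 130,1)
for n,e,fi in(('scene',e1,0),('wrist',e2,1)):
    P=plane(F[n],e,Z,.02,fi); yaw,c=line(P); x=np.array([np.cos(yaw),np.sin(yaw)]); print(n,'yaw',yaw,'front edge at xs-dist',c@x, 'res',np.std(P[:,:2]@x))
def ring(n,c0,fi):
    # dark pixels on zinc near the ring
    H,W=g[n].shape; uv=np.stack(np.meshgrid(np.arange(W),np.arange(H)),-1).reshape(-1,2)
    P=plane(F[n],uv,Z,.02,fi)[:,:2]
    bl=cv2.medianBlur(F[n]['color'][:,:,1],15).astype(float)
    dark=(bl-F[n]['color'][:,:,1]).ravel()
    k=(dark>15)&(abs(np.linalg.norm(P-c0,axis=1)-.057)<.012); Q=P[k];w=dark[k]
    r=least_squares(lambda c:np.sqrt(w)*(np.linalg.norm(Q-c,axis=1)-.057),c0,loss='cauchy',f_scale=.008)
    print(n,'ring',r.x.round(4),k.sum(),np.median(abs(np.linalg.norm(Q-r.x,axis=1)-.057)))
for n,fi in(('scene',0),('side',0),('wrist',1)):
    ring(n,np.array([.638,.181]),fi); ring(n,np.array([.618,.024]),fi)
# grip bars: black runs
for n,rows,lo,hi in(('wrist',range(185,246,12),295,350),('wrist',range(185,246,12),165,215),('scene',range(238,262,4),300,330),('scene',range(242,268,4),370,400)):
    for v in rows:
        k=np.where(F[n]['color'][v,lo:hi].max(1)<45)[0]
        print(n,v,(lo+k.min(),lo+k.max(),len(k)) if len(k) else None,end=' ')
    print()
E
python3 m.py
```

```text
scene yaw -0.13607585 front edge at xs-dist 0.44540384 res 0.0006728538588539678
wrist yaw -0.13371944 front edge at xs-dist 0.44270352 res 0.00043801437136187156
scene ring [0.6383 0.1817] 494 0.0022483366200462367
scene ring [0.6213 0.023 ] 443 0.004948592901750738
side ring [0.641  0.1827] 327 0.002376146345800481
side ring [0.613  0.0276] 255 0.004475623440664822
wrist ring [0.6352 0.1832] 799 0.0026922220987175838
wrist ring [0.6168 0.0234] 357 0.005131332134615765
wrist 185 None wrist 197 None wrist 209 None wrist 221 None wrist 233 None wrist 245 None 
wrist 185 None wrist 197 None wrist 209 None wrist 221 None wrist 233 None wrist 245 None 
scene 238 (np.int64(313), np.int64(320), 8) scene 242 None scene 246 (np.int64(311), np.int64(315), 3) scene 250 (np.int64(311), np.int64(319), 9) scene 254 (np.int64(311), np.int64(318), 8) scene 258 (np.int64(312), np.int64(317), 6) 
scene 242 None scene 246 (np.int64(383), np.int64(391), 9) scene 250 None scene 254 (np.int64(378), np.int64(389), 12) scene 258 (np.int64(378), np.int64(390), 13) scene 262 (np.int64(378), np.int64(386), 9) scene 266 None
```

```bash
cat > g.py <<'E'
from h import *
def bars(f,n,specs,yaw=-.135,XF=.529,thr=70):
    nx=np.array([np.cos(yaw),np.sin(yaw),0]);ny=np.array([-np.sin(yaw),np.cos(yaw),0])
    for rows,lo,hi in specs:
        out=[]
        for v in rows:
            k=np.where(f['color'][v,lo:hi].max(1)<thr)[0]
            if len(k)<4: continue
            P=plane(f,[[lo+k.min()-.5,v],[lo+k.max()+.5,v]],nx,XF,n=='wrist')
            out.append([v,lo+k.min(),lo+k.max(),*(P@ny),P[0,2]])
        for r in out: print(n,np.round(r,4).tolist(),'mid',round((r[3]+r[4])/2,4),'w',round(r[4]-r[3],4))
E
python3 - <<'E'
from g import *; import pickle
F=pickle.load(open('F3.pkl','rb'))
bars(F['wrist'],'wrist',[(range(180,246,9),306,338),(range(180,246,9),165,208)])
bars(F['scene'],'scene',[(range(238,262,4),300,330),(range(242,268,4),370,400)])
print(F['wrist']['color'][210,295:350].max(1),F['wrist']['color'][210,165:215].max(1))
E
```

```text
wrist [180.0, 315.0, 327.0, 0.0846, 0.0988, 0.0635] mid 0.0917 w 0.0142
wrist [189.0, 314.0, 327.0, 0.0835, 0.0986, 0.0747] mid 0.091 w 0.0151
wrist [198.0, 314.0, 328.0, 0.0835, 0.0994, 0.0857] mid 0.0915 w 0.0159
wrist [207.0, 314.0, 328.0, 0.0835, 0.0992, 0.0963] mid 0.0913 w 0.0157
wrist [216.0, 315.0, 328.0, 0.0845, 0.099, 0.1066] mid 0.0918 w 0.0144
wrist [225.0, 315.0, 328.0, 0.0845, 0.0988, 0.1166] mid 0.0917 w 0.0142
wrist [234.0, 314.0, 328.0, 0.0835, 0.0986, 0.1264] mid 0.0911 w 0.0151
wrist [243.0, 313.0, 328.0, 0.0825, 0.0984, 0.136] mid 0.0905 w 0.0159
wrist [180.0, 186.0, 204.0, -0.0655, -0.0412, 0.0623] mid -0.0533 w 0.0243
wrist [189.0, 184.0, 205.0, -0.0655, -0.0378, 0.0743] mid -0.0517 w 0.0276
wrist [198.0, 182.0, 196.0, -0.0656, -0.0468, 0.0859] mid -0.0562 w 0.0188
wrist [207.0, 180.0, 194.0, -0.0658, -0.0472, 0.0972] mid -0.0565 w 0.0186
wrist [216.0, 178.0, 192.0, -0.066, -0.0477, 0.1082] mid -0.0568 w 0.0184
wrist [225.0, 166.0, 190.0, -0.0789, -0.0482, 0.1194] mid -0.0636 w 0.0307
wrist [234.0, 165.0, 189.0, -0.078, -0.0476, 0.1299] mid -0.0628 w 0.0304
wris
[... 613 characters left out ...]
.0344, -0.063, 0.1762] mid -0.0487 w -0.0286
scene [258.0, 378.0, 391.0, -0.0428, -0.0702, 0.1415] mid -0.0565 w -0.0275
scene [262.0, 378.0, 386.0, -0.0476, -0.0659, 0.1025] mid -0.0567 w -0.0183
scene [266.0, 379.0, 382.0, -0.0548, -0.0633, 0.0617] mid -0.059 w -0.0084
[ 96 103 106 109 115 119 123 130 132 133 135 141 142 143 144 140 137 120
  94  72  63  58  57  61  60  60  60  62  57  58  59  61  63  66  82 105
 119 121 122 126 125 115 106  99  97  93  95 100  95  96  95  98 109 142
 182] [122 122 119 123 117 122 122 121 113 111 106 105  97  80  67  62  61  56
  57  61  57  58  59  58  56  60  59  54  63  81 114 131 140 142 143 143
 142 141 141 141 142 141 139 138 135 135 132 129 127 125]
```

```bash
cat >> h.py <<'E'
YAW=-.135
def W(xs,ys,z): c,s=np.cos(YAW),np.sin(YAW); return [c*xs-s*ys,s*xs+c*ys,z]
def S(p): c,s=np.cos(YAW),np.sin(YAW); return np.array([c*p[0]+s*p[1],-s*p[0]+c*p[1],p[2]])
E
python3 -c "
from h import *
rel(W(.482,.091,.138),Rt(YAW,np.pi/4))"
```

```text
move mm [-25.5   6.8 100.5] rot [0.0045 0.0006 0.0021]
```

>>> step_arm --moves '[{"x": -12,"y": 3.5,"z": 50,"wx": 0.0025,"wy": 0,"wz": 0.001},{"x": -25.5,"y": 7,"z": 100,"wx": 0.0045,"wy": 0,"wz": 0.002},{"x": -25.5,"y": 7,"z": 100,"wx": 0.0045,"wy": 0,"wz": 0.002},{"x": -25.5,"y": 7,"z": 100,"wx": 0.0045,"wy": 0,"wz": 0.002}]' --jaw 0.2

```text
t: 2.5
tcp_pos: [0.4888, 0.0256, 0.1367]
ee_rot: [0.061, 0.922, -0.026, 0.381]
force: [-0.3, 0.3, 0.4]
width: 0.0511
gripper_force: 0.0
```

```bash
python3 - <<'E'
from h import *; import pickle
o=robot.get_obs();print(o['t'],S(o['tcp_pos']),o['joints'])
rel(W(.482,.091,.138),Rt(YAW,np.pi/4))
w=grab('wrist','w4.png');pickle.dump(w,open('w4.pkl','wb'))
E
```

```text
2.5 [0.4808671  0.09114383 0.13671696] [ 0.19745518 -0.11426331 -1.06770426 -0.13757494 -0.23281767  0.23785839]
move mm [-1.7 -0.1 -0.1] rot [-0.0005 -0.0022  0.0021]
```

View pics/w4.png

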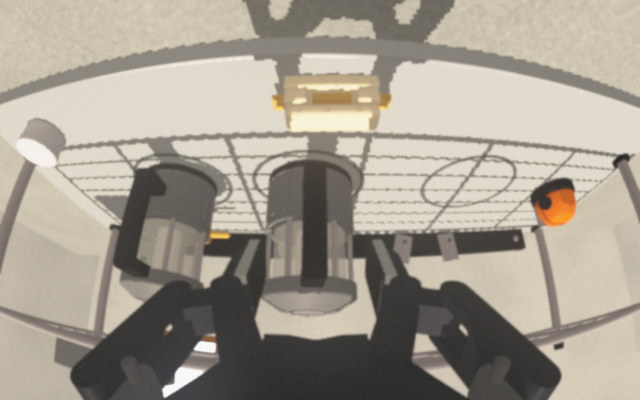

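The wrist view has the rested grip centred between the fingers at about (315,215). It stands close to the middle of its ring, which spans about (252–362,175). I'm going in.

>>> step_arm --moves '[{"x": -1,"y": 0,"z": 35,"wx": 0,"wy": 0,"wz": 0},{"x": -2,"y": 0,"z": 60,"wx": 0,"wy": 0,"wz": 0},{"x": -2,"y": 0,"z": 80,"wx": 0,"wy": 0,"wz": 0},{"x": -2,"y": 0,"z": 90,"wx": 0,"wy": 0,"wz": 0},{"x": -2,"y": 0,"z": 90,"wx": 0,"wy": 0,"wz": 0}]' --jaw 0.2

```text
t: 3.18
tcp_pos: [0.5535, 0.0171, 0.0762]
ee_rot: [0.061, 0.922, -0.026, 0.382]
force: [-0.6, -0.0, 0.4]
width: 0.0511
gripper_force: 0.0
```

```bash
python3 - <<'E'
from g import *; import pickle
from scipy.optimize import least_squares
o=robot.get_obs();print(o['t'],S(o['tcp_pos']),o['force'])
w=pickle.load(open('w4.pkl','rb'))
bars(w,'wrist',[(range(190,260,12),292,336),(range(190,260,12),105,160)])
g=w['color'][:,:,1]; H,Wd=g.shape
uv=np.stack(np.meshgrid(np.arange(Wd),np.arange(H)),-1).reshape(-1,2); P=plane(w,uv,[0,0,1],.02,True)
P=np.c_[P@[np.cos(YAW),np.sin(YAW),0],P@[-np.sin(YAW),np.cos(YAW),0]]
dk=(cv2.medianBlur(g,15).astype(float)-g).ravel()
for c0 in([.605,.2665],[.605,.090],[.605,-.057]):
  for it in range(3):
    r0=np.linalg.norm(P-c0,axis=1); k=(dk>15)&(abs(r0-.057)<.008)&(P[:,0]<.70); Q=P[k]
    r=least_squares(lambda c:(np.linalg.norm(Q-c,axis=1)-.057),c0,loss='cauchy',f_scale=.0015); c0=r.x
  print('ring',r.x,k.sum(),np.median(abs(r.fun)))
# base of the rested lantern: extreme columns of the case outline, low rows
for v in (185,195,205): print(v,w['color'][v,240:375,1].tolist()[::3])
E
```

```text
3.175 [0.54611955 0.09138782 0.07623094] [-0.59798251 -0.01663592  0.35319666]
wrist [190.0, 303.0, 324.0, 0.0826, 0.0991, 0.0706] mid 0.0909 w 0.0165
wrist [202.0, 304.0, 325.0, 0.0836, 0.0997, 0.0807] mid 0.0917 w 0.0162
wrist [214.0, 303.0, 325.0, 0.0831, 0.0996, 0.0904] mid 0.0913 w 0.0166
wrist [226.0, 304.0, 325.0, 0.0839, 0.0995, 0.0997] mid 0.0917 w 0.0156
wrist [238.0, 304.0, 325.0, 0.0841, 0.0994, 0.1088] mid 0.0918 w 0.0153
wrist [250.0, 303.0, 325.0, 0.0836, 0.0993, 0.1176] mid 0.0914 w 0.0158
wrist [190.0, 132.0, 159.0, -0.0644, -0.0355, 0.0703] mid -0.05 w 0.0289
wrist [202.0, 129.0, 147.0, -0.064, -0.0443, 0.0818] mid -0.0541 w 0.0196
wrist [214.0, 125.0, 144.0, -0.0648, -0.0443, 0.0929] mid -0.0546 w 0.0204
wrist [226.0, 113.0, 141.0, -0.0744, -0.0445, 0.1041] mid -0.0595 w 0.0299
wrist [238.0, 119.0, 138.0, -0.0649, -0.0449, 0.1141] mid -0.0549 w 0.02
wrist [250.0, 116.0, 136.0, -0.0652, -0.0444, 0.1243] mid -0.0548 w 0.0208
ring [0.60440416 0.26676356] 1035 0.002159235465406452
ring [0.60493191 0.08450217] 652 0.0015629523392584957
ring [ 0.60471239 -0.05625079] 412 0.0014755332765673847
185 [214, 155, 153, 214, 205, 129, 178, 216, 217, 204, 108, 103, 100, 100, 101, 99, 98, 100, 100, 102, 99, 71, 59, 60, 62, 60, 63, 62, 57, 94, 97, 100, 98, 99, 96, 98, 98, 98, 127, 125, 101, 178, 217, 218, 218]
195 [217, 217, 186, 128, 195, 218, 217, 194, 148, 139, 100, 100, 97, 101, 98, 99, 97, 100, 98, 99, 98, 72, 58, 59, 55, 59, 58, 60, 53, 88, 97, 94, 97, 96, 96, 100, 97, 109, 102, 138, 217, 218, 217, 217, 218]
205 [217, 215, 217, 214, 142, 160, 216, 217, 215, 140, 99, 98, 97, 94, 99, 98, 97, 98, 99, 98, 99, 62, 55, 57, 59, 52, 56, 54, 51, 83, 95, 97, 97, 96, 95, 95, 95, 99, 152, 217, 218, 217, 217, 216, 217]
```

>>> step_arm --moves '[{"x": 0,"y": 0,"z": 0,"wx": 0,"wy": 0,"wz": 0},{"x": 0,"y": 0,"z": 0,"wx": 0,"wy": 0,"wz": 0},{"x": 0,"y": 0,"z": 0,"wx": 0,"wy": 0,"wz": 0},{"x": 0,"y": 0,"z": 0,"wx": 0,"wy": 0,"wz": 0},{"x": 0,"y": 0,"z": 0,"wx": 0,"wy": 0,"wz": 0},{"x": 0,"y": 0,"z": 0,"wx": 0,"wy": 0,"wz": 0}]' --jaw -1

```text
t: 3.92
tcp_pos: [0.5535, 0.0168, 0.0765]
ee_rot: [0.061, 0.921, -0.026, 0.383]
force: [-7.4, -0.0, 10.4]
width: 0.0171
gripper_force: 59.6
```

>>> step_arm --moves '[{"x": 0,"y": 1,"z": -0.7,"wx": 0,"wy": 0,"wz": 0},{"x": 0,"y": 4,"z": -0.7,"wx": 0,"wy": 0,"wz": 0},{"x": 0,"y": 9,"z": -0.7,"wx": 0,"wy": 0,"wz": 0},{"x": 0,"y": 15,"z": -0.7,"wx": 0,"wy": 0,"wz": 0},{"x": 0,"y": 21,"z": -0.7,"wx": 0,"wy": 0,"wz": 0},{"x": 0,"y": 27,"z": -0.7,"wx": 0,"wy": 0,"wz": 0}]'

```text
t: 4.68
tcp_pos: [0.5571, 0.0439, 0.0765]
ee_rot: [0.061, 0.921, -0.026, 0.383]
force: [0.3, -4.5, 6.1]
width: 0.0171
gripper_force: 59.8
```

```bash
python3 - <<'E'
from h import *
o=robot.get_obs();print(S(o['tcp_pos']),o['force'],o['ft_torque'])
R=Ro.from_quat(o['ee_rot']);print('y axis shelf',S(R.as_matrix()[:,1]),'z',S(R.as_matrix()[:,2]))
E
```

```text
[0.54610469 0.11846821 0.07648827] [ 0.28587085 -4.49031208  6.08578795] [-0.9349112  -0.08958454 -0.91350136]
y axis shelf [-0.00138773  0.99999763 -0.00167903] z [ 7.08489450e-01 -2.01739280e-04 -7.05721375e-01]
```

>>> step_arm --moves '[{"x": 0,"y": 7,"z": 0,"wx": 0,"wy": 0,"wz": 0},{"x": 0,"y": 15,"z": 0,"wx": 0,"wy": 0,"wz": 0},{"x": 0,"y": 24,"z": 0,"wx": 0,"wy": 0,"wz": 0},{"x": 0,"y": 34,"z": 0,"wx": 0,"wy": 0,"wz": 0},{"x": -0.1,"y": 44,"z": 0,"wx": 0,"wy": 0,"wz": 0},{"x": -0.1,"y": 54,"z": 0,"wx": 0,"wy": 0,"wz": 0},{"x": -0.1,"y": 64,"z": 0,"wx": 0,"wy": 0,"wz": 0},{"x": -0.1,"y": 74,"z": 0,"wx": 0,"wy": 0,"wz": 0},{"x": -0.1,"y": 84,"z": 0,"wx": 0,"wy": 0,"wz": 0},{"x": -0.1,"y": 94,"z": 0,"wx": 0,"wy": 0,"wz": 0},{"x": -0.2,"y": 104,"z": 0,"wx": 0,"wy": 0,"wz": 0},{"x": -0.2,"y": 113,"z": 0,"wx": 0,"wy": 0,"wz": 0},{"x": -0.2,"y": 122,"z": 0,"wx": 0,"wy": 0,"wz": 0},{"x": -0.2,"y": 130,"z": 0,"wx": 0,"wy": 0,"wz": 0},{"x": -0.2,"y": 137,"z": 0,"wx": 0,"wy": 0,"wz": 0},{"x": -0.2,"y": 143,"z": 0,"wx": 0,"wy": 0,"wz": 0},{"x": -0.2,"y": 146,"z": 0,"wx": 0,"wy": 0,"wz": 0},{"x": -0.2,"y": 147,"z": 0,"wx": 0,"wy": 0,"wz": 0},{"x": -0.2,"y": 147,"z": 0,"wx": 0,"wy": 0,"wz": 0}]'

```text
t: 7.05
tcp_pos: [0.5765, 0.1894, 0.0764]
ee_rot: [0.061, 0.921, -0.026, 0.383]
force: [-0.0, -4.9, 6.1]
width: 0.0169
gripper_force: 59.9
```

```bash
python3 - <<'E'
from h import *; import pickle
o=robot.get_obs();print(S(o['tcp_pos']),o['force'],o['ft_torque'])
F={n:grab(n) for n in('scene','side','wrist')};pickle.dump(F,open('F5.pkl','wb'))
im=np.hstack([cv2.resize(F['wrist']['color'][110:310,180:480],None,fx=1.5,fy=1.5),cv2.resize(F['scene']['color'][180:300,200:340],(350,300))])
cv2.imwrite('pics/v5.png',im[:,:,::-1])
E
```

```text
[0.54572896 0.26527531 0.07642617] [-4.83842769e-03 -4.92647985e+00  6.05739123e+00] [-1.00205338 -0.40990261 -0.92247128]
```

View pics/v5.png

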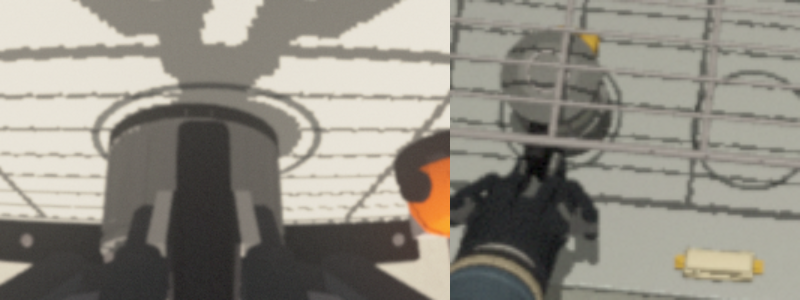

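The wrist crop shows the rested lantern inside the end ring (ring spanning 95–320, case 112–277), but a few mm toward -y of its centre. I'll measure this with the tangents to the case.

```bash
cat >> g.py <<'E'
def axis(f,rows,l,r,T=112,rad=.043,fish=True,show=False):
    """vertical-cylinder axis (shelf xs,ys) from tangent rays at left/right silhouette; l,r=(lo,hi) columns searched"""
    out=[]
    for v in rows:
        row=cv2.GaussianBlur(f['color'],(3,3),0)[v,:,1].astype(float)
        u1=l[0]+np.argmin(np.diff(row[l[0]:l[1]]))+.5; u2=r[0]+np.argmax(np.diff(row[r[0]:r[1]]))+.5
        o,d=rays(f,[[u1,v],[u2,v]],fish); a=np.arctan2(d[:,1],d[:,0]); m=a.mean(); h=abs(a[0]-a[1])/2
        p=o[:2]+rad/np.sin(h)*np.array([np.cos(m),np.sin(m)])
        out.append(S([*p,0])[:2])
        if show: print(v,u1,u2,out[-1].round(4))
    return np.median(out,0)
E
python3 - <<'E'
from g import *; import pickle
w=pickle.load(open('F5.pkl','rb'))['wrist']
for v in(202,212,222): print(w['color'][v,240:255,1].tolist(),w['color'][v,355:385,1].tolist())
print(axis(w,range(200,226,4),(240,262),(355,380),show=True))
w=pickle.load(open('w4.pkl','rb'))
print(axis(w,range(195,226,6),(262,282),(342,362),show=True))
F=pickle.load(open('F3.pkl','rb'))
print('w3 rested',axis(F['wrist'],range(185,210,6),(275,298),(340,358),show=True))
E
```

```text
[211, 175, 148, 142, 141, 150, 186, 216, 225, 228, 225, 218, 186, 128, 91] [101, 98, 99, 95, 87, 79, 70, 67, 69, 87, 108, 124, 130, 130, 132, 134, 133, 132, 133, 132, 133, 132, 136, 142, 153, 175, 207, 222, 225, 227]
[217, 218, 217, 215, 210, 190, 165, 140, 129, 132, 135, 137, 133, 122, 110] [100, 102, 102, 97, 104, 103, 98, 102, 96, 98, 100, 112, 126, 134, 132, 137, 140, 155, 178, 187, 182, 183, 195, 213, 217, 217, 214, 213, 199, 171]
[227, 228, 226, 226, 228, 227, 228, 225, 224, 223, 206, 167, 131, 109, 105] [100, 100, 98, 104, 101, 99, 100, 99, 101, 108, 126, 166, 197, 206, 190, 171, 153, 143, 144, 154, 166, 186, 205, 217, 221, 224, 224, 226, 226, 225]
200 252.5 363.5 [0.6067 0.2608]
204 252.5 378.5 [0.5828 0.2666]
208 251.5 374.5 [0.5886 0.2648]
212 245.5 372.5 [0.5836 0.2622]
216 250.5 365.5 [0.6045 0.261 ]
220 251.5 365.5 [0.6076 0.2613]
224 250.5 365.5 [0.607 0.261]
[0.60452581 0.2613192 ]
195 267.5 357.5 [0.5887 0.0896]
201 267.5 356.5 [0.5943 0.0891]
207 266.5 355.5 [0.5969 0.0881]
213 266.5 352.5 [0.6089 0.0865]
219 265.5 352.5 [0.6082 0.0861]
225 265.5 353.5 [0.6075 0.0867]
[0.60219187 0.08738914]
185 284.5 354.5 [0.5691 0.0908]
191 284.5 351.5 [0.5875 0.0892]
197 283.5 350.5 [0.5911 0.0879]
203 283.5 349.5 [0.6    0.0873]
209 283.5 348.5 [0.6091 0.0867]
w3 rested [0.59110561 0.08789931]
```

The lantern axis is at ys 0.261 and the ring centre at 0.267, so I'll nudge it 5 mm, release and back off.

>>> step_arm --moves '[{"x": 0,"y": 2,"z": 0,"wx": 0,"wy": 0,"wz": 0},{"x": 0,"y": 4,"z": 0,"wx": 0,"wy": 0,"wz": 0},{"x": 0,"y": 5,"z": 0,"wx": 0,"wy": 0,"wz": 0},{"x": 0,"y": 5,"z": 0,"wx": 0,"wy": 0,"wz": 0}]'

```text
t: 7.7
tcp_pos: [0.5771, 0.1943, 0.0765]
ee_rot: [0.061, 0.921, -0.027, 0.383]
force: [0.6, -4.7, 7.1]
width: 0.0171
gripper_force: 59.9
```

>>> step_arm --moves '[{"x": 0,"y": 0,"z": 0,"wx": 0,"wy": 0,"wz": 0},{"x": 0,"y": 0,"z": 0,"wx": 0,"wy": 0,"wz": 0},{"x": 0,"y": 0,"z": 0,"wx": 0,"wy": 0,"wz": 0},{"x": 0,"y": 0,"z": -5,"wx": 0,"wy": 0,"wz": 0},{"x": 0,"y": 0,"z": -30,"wx": 0,"wy": 0,"wz": 0},{"x": 0,"y": 0,"z": -65,"wx": 0,"wy": 0,"wz": 0},{"x": 0,"y": 0,"z": -95,"wx": 0,"wy": 0,"wz": 0},{"x": 0,"y": 0,"z": -95,"wx": 0,"wy": 0,"wz": 0}]' --jaw 0.2

```text
t: 8.7
tcp_pos: [0.5099, 0.2042, 0.1449]
ee_rot: [0.061, 0.921, -0.025, 0.383]
force: [1.0, -0.1, 0.5]
width: 0.0512
gripper_force: 0.0
```

```bash
python3 - <<'E'
from g import *; import pickle
o=robot.get_obs();print(o['t'],S(o['tcp_pos']),o['force'],o['width'])
w=grab('wrist');pickle.dump(w,open('w6.pkl','wb'))
print('rested',axis(w,range(207,226,3),(262,285),(345,362),show=True))
bars(w,'wrist',[(range(190,260,24),292,340)])
# preposition before charged
rel(W(.482,-.056,.138),Rt(YAW,np.pi/4))
E
```

```text
8.7 [0.47772725 0.27100886 0.14488872] [ 1.03198548 -0.10221018  0.4703111 ] 0.05117728238131461
207 266.5 351.5 [0.6068 0.2663]
210 266.5 351.5 [0.6081 0.2663]
213 266.5 351.5 [0.6094 0.2663]
216 266.5 351.5 [0.6107 0.2663]
219 265.5 351.5 [0.6087 0.2659]
222 265.5 352.5 [0.6067 0.2664]
225 270.5 351.5 [0.6288 0.2682]
rested [0.60867963 0.26630284]
wrist [190.0, 303.0, 325.0, 0.2627, 0.2801, 0.0774] mid 0.2714 w 0.0175
wrist [214.0, 304.0, 325.0, 0.2637, 0.2798, 0.0975] mid 0.2718 w 0.0161
wrist [238.0, 304.0, 325.0, 0.264, 0.2796, 0.1161] mid 0.2718 w 0.0155
move mm [   2.3 -326.9    6.1] rot [0.0026 0.0021 0.0022]
```

>>> step_arm --moves '[{"x": 0,"y": -50,"z": 0,"wx": 0,"wy": 0,"wz": 0},{"x": 1,"y": -105,"z": 2,"wx": 0.001,"wy": 0.001,"wz": 0.001},{"x": 1,"y": -160,"z": 3,"wx": 0.001,"wy": 0.001,"wz": 0.001},{"x": 1,"y": -215,"z": 4,"wx": 0.002,"wy": 0.001,"wz": 0.002},{"x": 2,"y": -265,"z": 5,"wx": 0.002,"wy": 0.002,"wz": 0.002},{"x": 2,"y": -305,"z": 6,"wx": 0.0026,"wy": 0.002,"wz": 0.002},{"x": 2,"y": -327,"z": 6,"wx": 0.0026,"wy": 0.002,"wz": 0.002},{"x": 2,"y": -327,"z": 6,"wx": 0.0026,"wy": 0.002,"wz": 0.002},{"x": 2,"y": -327,"z": 6,"wx": 0.0026,"wy": 0.002,"wz": 0.002}]'

```text
t: 9.88
tcp_pos: [0.4695, -0.1212, 0.1371]
ee_rot: [0.063, 0.922, -0.027, 0.381]
force: [-0.9, 0.8, 0.1]
width: 0.0512
gripper_force: 0.0
```

```bash
python3 - <<'E'
from g import *; import pickle
o=robot.get_obs();print(o['t'],S(o['tcp_pos']),o['joints'])
w=grab('wrist','w7.png');pickle.dump(w,open('w7.pkl','wb'))
print('charged',axis(w,range(207,226,3),(260,290),(340,366),show=True))
bars(w,'wrist',[(range(190,260,12),292,340)])
rel(W(.546,-.056,.0765),Rt(YAW,np.pi/4))
g=w['color'][:,:,1]; H,Wd=g.shape
uv=np.stack(np.meshgrid(np.arange(Wd),np.arange(H)),-1).reshape(-1,2); P=plane(w,uv,[0,0,1],.02,True)
P=np.c_[P@[np.cos(YAW),np.sin(YAW),0],P@[-np.sin(YAW),np.cos(YAW),0]]
dk=(cv2.medianBlur(g,15).astype(float)-g).ravel()
from scipy.optimize import least_squares
for c0 in([.605,.085],[.605,-.056]):
  for it in range(3):
    r0=np.linalg.norm(P-c0,axis=1); k=(dk>15)&(abs(r0-.057)<.008)&(P[:,0]<.70); Q=P[k]
    r=least_squares(lambda c:(np.linalg.norm(Q-c,axis=1)-.057),c0,loss='cauchy',f_scale=.0015); c0=r.x
  print('ring',r.x,k.sum(),np.median(abs(r.fun)))
E
```

```text
9.875 [ 0.48152108 -0.05691657  0.13710839] [-0.34376732 -0.13289104 -1.08591569 -0.15450117  0.1442958  -0.14881361]
207 270.5 355.5 [ 0.6102 -0.0585]
210 268.5 355.5 [ 0.605  -0.0594]
213 269.5 355.5 [ 0.6095 -0.0589]
216 267.5 355.5 [ 0.6044 -0.0598]
219 286.5 355.5 [ 0.6816 -0.0492]
222 281.5 355.5 [ 0.6593 -0.0525]
225 275.5 355.5 [ 0.636  -0.0559]
charged [ 0.61015305 -0.05845321]
wrist [190.0, 299.0, 320.0, -0.0685, -0.0521, 0.0713] mid -0.0603 w 0.0164
wrist [202.0, 298.0, 320.0, -0.069, -0.0521, 0.0814] mid -0.0605 w 0.0168
wrist [214.0, 298.0, 321.0, -0.0687, -0.0515, 0.091] mid -0.0601 w 0.0172
wrist [226.0, 298.0, 320.0, -0.0684, -0.0522, 0.1004] mid -0.0603 w 0.0162
wrist [238.0, 298.0, 320.0, -0.0682, -0.0523, 0.1094] mid -0.0602 w 0.016
wrist [250.0, 298.0, 320.0, -0.068, -0.0523, 0.1182] mid -0.0602 w 0.0157
move mm [-2.8  0.5 88.5] rot [-0.0017 -0.0023  0.0006]
ring [0.60478536 0.0836475 ] 1119 0.002090222281281598
ring [ 0.60483615 -0.05754179] 596 0.0014037616468633649
```

View pics/w7.png

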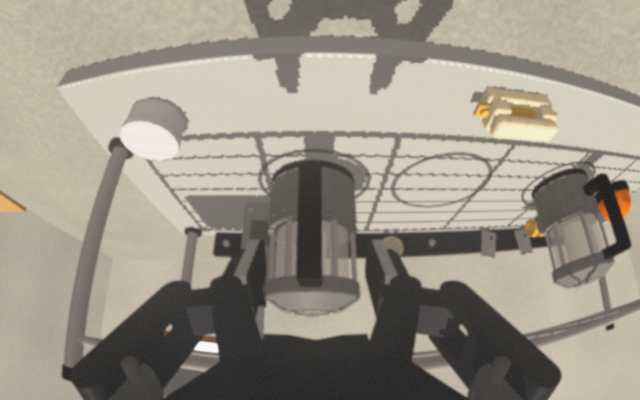

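The charged grip is at about (309,215), ys −0.060 and its axis −0.059. The mid ring centre is at ys 0.0836. The rested lantern stands in the end ring at right. I'm moving in on the charged grip.

>>> step_arm --moves '[{"x": -1,"y": -2,"z": 30,"wx": 0,"wy": 0,"wz": 0},{"x": -2.5,"y": -3,"z": 55,"wx": -0.001,"wy": -0.001,"wz": 0},{"x": -2.5,"y": -3,"z": 78,"wx": -0.001,"wy": -0.001,"wz": 0},{"x": -2.5,"y": -3,"z": 88,"wx": -0.001,"wy": -0.001,"wz": 0},{"x": -2.5,"y": -3,"z": 88,"wx": -0.001,"wy": -0.001,"wz": 0}]'

```text
t: 10.55
tcp_pos: [0.5324, -0.1319, 0.0765]
ee_rot: [0.062, 0.922, -0.026, 0.381]
force: [-0.2, 0.1, -0.2]
width: 0.0513
gripper_force: 0.0
```

```bash
python3 - <<'E'
from h import *
o=robot.get_obs();print(o['t'],S(o['tcp_pos']),o['force'])
rel(W(.546,-.060,.0765),Rt(YAW,np.pi/4))
E
```

```text
10.55 [ 0.54531974 -0.05908431  0.07646938] [-0.16669673  0.11255721 -0.17486469]
move mm [-0.5 -0.9  0.5] rot [ 0.0002 -0.0021  0.0014]
```

>>> step_arm --moves '[{"x": 0,"y": -0.9,"z": 0,"wx": 0,"wy": 0,"wz": 0},{"x": 0,"y": -0.9,"z": 0,"wx": 0,"wy": 0,"wz": 0},{"x": 0,"y": -0.9,"z": 0,"wx": 0,"wy": 0,"wz": 0},{"x": 0,"y": -0.9,"z": -0.3,"wx": 0,"wy": 0,"wz": 0},{"x": 0,"y": -0.9,"z": -0.6,"wx": 0,"wy": 0,"wz": 0},{"x": 0,"y": -0.9,"z": -0.6,"wx": 0,"wy": 0,"wz": 0}]' --jaw -1

```text
t: 11.3
tcp_pos: [0.5323, -0.1338, 0.0782]
ee_rot: [0.062, 0.922, -0.026, 0.382]
force: [-2.3, 2.1, 5.7]
width: 0.0171
gripper_force: 59.2
```

```bash
python3 - <<'E'
from h import *
o=robot.get_obs();print(o['t'],S(o['tcp_pos']),S(o['force']),o['ft_torque'])
print('y axis shelf',S(Ro.from_quat(o['ee_rot']).as_matrix()[:,1]))
E
```

```text
11.3 [ 0.54545701 -0.0609195   0.07816918] [-2.52915399  1.72705607  5.65727921] [0.30443013 0.15450427 0.23656963]
y axis shelf [ 2.69312774e-04  9.99999232e-01 -1.20976673e-03]
```

>>> step_arm --moves '[{"x": 0,"y": 2,"z": 0,"wx": 0,"wy": 0,"wz": 0},{"x": 0,"y": 5,"z": 0,"wx": 0,"wy": 0,"wz": 0},{"x": 0,"y": 9,"z": 0,"wx": 0,"wy": 0,"wz": 0},{"x": 0,"y": 13,"z": 0,"wx": 0,"wy": 0,"wz": 0}]'

```text
t: 11.8
tcp_pos: [0.5342, -0.121, 0.0781]
ee_rot: [0.062, 0.922, -0.027, 0.382]
force: [-0.7, -4.0, 4.5]
width: 0.0168
gripper_force: 59.1
```

```bash
python3 - <<'E'
from h import *; import pickle
o=robot.get_obs();print(o['t'],S(o['tcp_pos']),S(o['force']),o['ft_torque'])
F={n:grab(n) for n in('scene','side','wrist')};pickle.dump(F,open('F8.pkl','wb'))
im=np.hstack([cv2.resize(F['wrist']['color'][110:310,180:480],None,fx=1.5,fy=1.5),cv2.resize(F['side']['color'][90:230,300:463],(350,300))])
cv2.imwrite('pics/v8.png',im[:,:,::-1])
E
```

```text
11.8 [ 0.54564117 -0.04799191  0.07812751] [-0.15485874 -4.10438385  4.4569513 ] [-0.72186324 -0.05243976 -0.90467821]
```

View pics/v8.png

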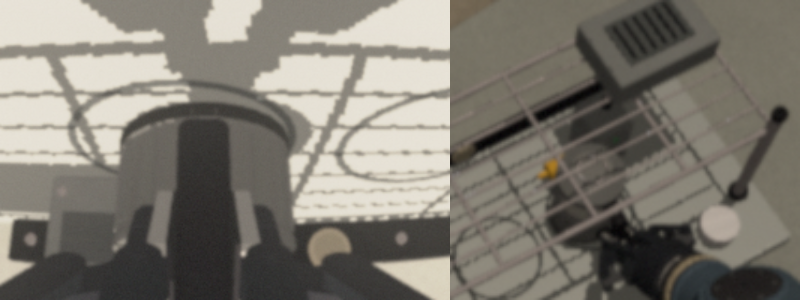

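The lantern slides freely: forces match those of the rested one and there is no side load. In wrist, its case (118–293) is centred on the grip and leaving its ring. I'll continue straight on.

>>> step_arm --moves '[{"x": 0,"y": 4,"z": 0,"wx": 0,"wy": 0,"wz": 0},{"x": 0,"y": 9,"z": 0,"wx": 0,"wy": 0,"wz": 0},{"x": 0,"y": 15,"z": 0,"wx": 0,"wy": 0,"wz": 0},{"x": 0,"y": 22,"z": 0,"wx": 0,"wy": 0,"wz": 0},{"x": 0,"y": 29,"z": 0,"wx": 0,"wy": 0,"wz": 0},{"x": 0,"y": 36,"z": 0,"wx": 0,"wy": 0,"wz": 0},{"x": 0,"y": 43,"z": 0,"wx": 0,"wy": 0,"wz": 0},{"x": 0,"y": 50,"z": 0,"wx": 0,"wy": 0,"wz": 0},{"x": -0.1,"y": 57,"z": 0,"wx": 0,"wy": 0,"wz": 0},{"x": -0.1,"y": 64,"z": 0,"wx": 0,"wy": 0,"wz": 0},{"x": -0.1,"y": 71,"z": 0,"wx": 0,"wy": 0,"wz": 0},{"x": -0.1,"y": 79,"z": 0,"wx": 0,"wy": 0,"wz": 0},{"x": -0.1,"y": 88,"z": 0,"wx": 0,"wy": 0,"wz": 0},{"x": -0.1,"y": 97,"z": 0,"wx": 0,"wy": 0,"wz": 0},{"x": -0.1,"y": 106,"z": 0,"wx": 0,"wy": 0,"wz": 0},{"x": -0.1,"y": 114,"z": 0,"wx": 0,"wy": 0,"wz": 0},{"x": -0.1,"y": 121,"z": 0,"wx": 0,"wy": 0,"wz": 0},{"x": -0.1,"y": 126,"z": 0,"wx": 0,"wy": 0,"wz": 0},{"x": -0.1,"y": 129,"z": 0,"wx": 0,"wy": 0,"wz": 0},{"x": -0.1,"y": 129,"z": 0,"wx": 0,"wy": 0,"wz": 0}]'

```text
t: 14.45
tcp_pos: [0.5516, 0.007, 0.0781]
ee_rot: [0.062, 0.922, -0.027, 0.382]
force: [-0.5, -3.8, 6.3]
width: 0.0168
gripper_force: 59.2
```

```bash
python3 - <<'E'
from g import *; import pickle
o=robot.get_obs();print(o['t'],S(o['tcp_pos']),S(o['force']),o['ft_torque'])
w=grab('wrist');pickle.dump(w,open('w9.pkl','wb'))
print(axis(w,range(212,228,2),(240,268),(355,385),show=True))
g=w['color'][:,:,1]; H,Wd=g.shape
uv=np.stack(np.meshgrid(np.arange(Wd),np.arange(H)),-1).reshape(-1,2); P=plane(w,uv,[0,0,1],.02,True)
P=np.c_[P@[np.cos(YAW),np.sin(YAW),0],P@[-np.sin(YAW),np.cos(YAW),0]]
dk=(cv2.medianBlur(g,15).astype(float)-g).ravel()
from scipy.optimize import least_squares
c0=[.605,.084]
for it in range(3):
    r0=np.linalg.norm(P-c0,axis=1); k=(dk>15)&(abs(r0-.057)<.007)&(P[:,0]<.70); Q=P[k]
    r=least_squares(lambda c:(np.linalg.norm(Q-c,axis=1)-.057),c0,loss='cauchy',f_scale=.0015); c0=r.x
print('ring',r.x,k.sum(),np.median(abs(r.fun)))
E
```

```text
14.45 [0.54566394 0.08120886 0.07808234] [ 0.06547213 -3.86697538  6.33914613] [-0.70443491 -0.40277432 -0.72245683]
212 258.5 372.5 [0.605  0.0824]
214 259.5 373.5 [0.6056 0.0832]
216 259.5 372.5 [0.6081 0.0828]
218 255.5 382.5 [0.5852 0.0848]
220 258.5 382.5 [0.5904 0.0859]
222 258.5 379.5 [0.5958 0.0849]
224 258.5 379.5 [0.5964 0.0849]
226 258.5 371.5 [0.6113 0.0821]
[0.60066696 0.08399812]
ring [0.60460782 0.08486694] 1117 0.0014854855753136872
```

The axis is at about (0.607, 0.083) and the ring centre at (0.605, 0.084), so it is centred. I'm releasing, backing away and checking.

>>> step_arm --moves '[{"x": 0,"y": 0,"z": 0,"wx": 0,"wy": 0,"wz": 0},{"x": 0,"y": 0,"z": 0,"wx": 0,"wy": 0,"wz": 0},{"x": 0,"y": 0,"z": 0,"wx": 0,"wy": 0,"wz": 0},{"x": 0,"y": 0,"z": -5,"wx": 0,"wy": 0,"wz": 0},{"x": 0,"y": 0,"z": -30,"wx": 0,"wy": 0,"wz": 0},{"x": 0,"y": 0,"z": -70,"wx": 0,"wy": 0,"wz": 0},{"x": 0,"y": 0,"z": -120,"wx": 0,"wy": 0,"wz": 0},{"x": 0,"y": 0,"z": -160,"wx": 0,"wy": 0,"wz": 0},{"x": 0,"y": 0,"z": -160,"wx": 0,"wy": 0,"wz": 0},{"x": 0,"y": 0,"z": -160,"wx": 0,"wy": 0,"wz": 0}]' --jaw 0.2

```text
t: 15.75
tcp_pos: [0.4394, 0.0225, 0.191]
ee_rot: [0.062, 0.922, -0.026, 0.382]
force: [-0.2, 0.4, -0.3]
width: 0.0514
gripper_force: 0.0
```

```bash
python3 - <<'E'
from g import *
o=robot.get_obs();print(o['t'],S(o['tcp_pos']),o['force'],abs(o['qvel']).max())
w=grab('wrist');a=grab('scene')
im=np.vstack([cv2.resize(w['color'][70:290,:],(800,275)),cv2.resize(a['color'][120:320,110:510],(650,325))[:, :][:325] if 0 else cv2.copyMakeBorder(cv2.resize(a['color'][120:320,110:510],(640,320)),0,0,0,160,0)])
cv2.imwrite('pics/v10.png',im[:,:,::-1])
E
```

```text
15.75 [0.43233191 0.08146658 0.19104328] [-0.1658609   0.3758389  -0.30245501] 0.040300935642116634
```

View pics/v10.png

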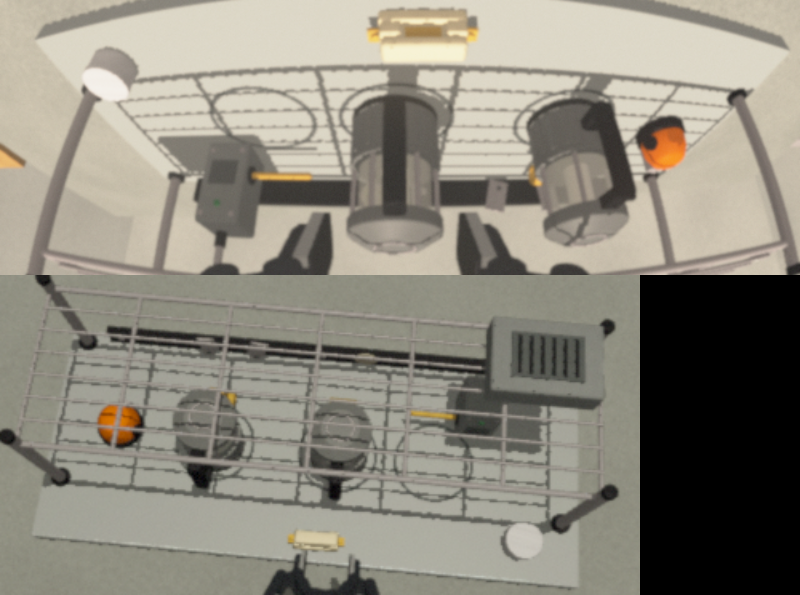

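The final view shows both lanterns upright in their rings with grips to the front. The pin is straight and free at about (280,177), and the fuse holder, tin and headpiece are where they were.

```bash
python3 -c "
from rig import robot
print(robot.finish_job())"
```

```text
the job is handed in; nothing more can be done
None
```

The job is handed in: the rested lantern stands in the end ring and the charged one, slid straight off its pin, in the middle ring, each within about 5 mm of centre with its grip to the front; the loose things look undisturbed, and the arm was clear at 15.8 s.

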